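# Shut and bolt the gauge block case

### The job

Close up the gauge block case: push its lid gently down until it is fully shut, without letting it slam, and only then push the little bolt on the front sideways, all the way home through the loop on the lid. Do it all by pushing with your fingertips: do not pinch the lid or the bolt's knob, and leave the other things on the worktop where they lie.

Things in the scene. Friction and masses are not known exactly. Their poses are not given: they have to be found in the camera images.
- block_case: Wooden gauge block case, fixed to the worktop, 152 mm deep (x), 240 wide (y), 57 high when shut. Origin: centre of its underside; x from its front to its back (away from the robot), y to its left, z up. The lid's hinge line runs along y at x = +75, z = 35 mm. The lower part is 34 mm high, its front face at x = -76 mm; there, right of the middle, sits a steel barrel bolt.
- block_case_lid (a joint): Lid angle in rad: 0 shut, 1.57 upright over the case's back, 1.83 fully open; starts at 1.1 to 1.6. A friction hinge (0.55 N m) holds it wherever it is left, so push it all the way: about 4 N at its free edge, less near the end. A shallow tray 151 mm deep, 240 wide, 22 thick. Upright it reaches 186 mm high, its flat outside face away from the robot, at x = +96.5 mm of the case.
- lid_edge (a point): Middle of the lid's free edge, on its flat outside face: at x = -76 mm, y = 0, z = 56.5 mm of the case when shut. Its frame turns with the lid: x from the free edge toward the hinge, y along the edge to the left, z out of the outside face.
- bolt (a joint): Travel of the bolt in m: 0 fully drawn, 0.025 fully home (at its stop). It slides toward the case's +y (left, seen from the robot), starts between 0 and 0.005, takes about 2 N to move and stays where it is left.
- bolt_knob (a point): Middle of the bolt's round knob, 12 mm across, pointing forward (case -x) on an 8 mm stem, 24 mm above the worktop and 24 mm in front of the front face (its end: 29 mm). Bolt drawn: at x = -100, y = -75 mm of the case. Bolt guides and the lid's loop (at y = -30 mm) stand at most 12 mm out of the face. The worktop before the case is free for 60 mm to the right of the knob.
- bolt_above (a point): A point in the air 16 mm above bolt_knob, moving with the bolt; it serves only to notice a pinched knob.
- block_123: Bystander: loose steel setting block with holes, 76 x 50 x 25 mm high, left of the case. Origin: centre of its underside.
- ring_gauge: Bystander: loose steel ring, 54 mm across, 16 mm high, lying in front of the left half of the case. Origin: centre of its underside.
- micrometer: Bystander: loose micrometer with a dark frame, 41 x 134 x 15 mm high, lying right of the case. Origin: centre of its underside.
- plug_gauge: Bystander: loose double-ended plug gauge, 18 x 116 x 18 mm high, lying behind the case, along its back. Origin: centre of its underside.

How it is judged (in metres and radians):
On the way, in this order (a step that is already met when the one before it is completed fails the run):
1. the lid is shut with the bolt still drawn (value of joint block_case_lid below 0.03 rad and value of joint bolt below 0.01 m), for 0.2 s.
2. the bolt is pushed home with the lid shut (value of joint block_case_lid below 0.03 rad and value of joint bolt above 0.021 m), for 0.2 s.
At the end, for the whole second after the job is handed in: The lid is shut (within 0.03 rad), the bolt is home (at least 21 of its 25 mm), both are at rest, and the four bystanders lie within 15 mm of where they were (all of step 2 and velocity of joint block_case_lid below 0.05 rad/s and velocity of joint bolt below 0.01 m/s and distance of each of block_123, ring_gauge, micrometer, plug_gauge from where it was at the start of the episode below 0.015 m); the robot touches nothing.
It fails at once if the bolt is pushed home before the lid is shut (value of joint block_case_lid above 0.06 rad and value of joint bolt above 0.015 m).
It fails at once if the lid is slammed (it turns shut faster than 3 rad/s) (velocity of joint block_case_lid below -3 rad/s).
It fails at once if the lid is pinched: the fingers touch it with the lid's edge between them (value of joint block_case_lid above 0.1 rad and contact force between the fingers and block_case above 0.5 N and x of the grasp point in the frame of lid_edge between -0.016 and 0.15 m and y of the grasp point in the frame of lid_edge between -0.135 and 0.135 m and z of the grasp point in the frame of lid_edge between -0.022 and -0.001 m).
It fails at once if the bolt's knob is pinched: the fingers touch it with the knob between them (contact force between the fingers and block_case above 0.5 N and distance between the grasp point and bolt_above below 0.009 m).
It fails at once if a bystander is pushed away (15 mm) or lifted (8 mm) (distance of any of block_123, ring_gauge, micrometer, plug_gauge from where it was at the start of the episode above 0.015 m or height (world z) of any of block_123, ring_gauge, micrometer, plug_gauge above 0.008 m).
It also fails if it takes over 45 s, if anything falls off the work surface, if the arm or the gripper's body presses on something with over 40 N, if the wrist force passes 120 N, or if a joint passes its speed limit or range.

### The arm

A 7-joint arm with a two-finger parallel gripper is mounted at the origin on a cart in front of the work surface, level with it; the furniture and walls round the work are solid. World frame = base frame: x ahead of the robot, y to its left, z up, the work surface at z = 0. Lengths are in mm, angles in rad, forces in N, time in s.
With the tool pointing down it reaches from about 400 to 850 mm from the base axis. Payload 4.5 kg.
Tool frame: the origin (TCP) lies on the centre line of the jaws, within the pads' length; the fingertips stand 11 mm ahead of it and the grasp point (between the pads) lies 8 mm behind it; z points along the fingers, y is the line along which they close (so a half turn about z gives the same grasp; the last joint's range is limited). The gripper opens to 88 mm and grips with 3 to 60 N. Pads are 18 mm wide; open, the fingers measure 123 mm over their backs; the gripper's body (75 mm by 187 mm) begins 45 mm behind the grasp point.
Start: joints at [1.2, 0.689, -0.195, 1.565, 0.157, 0.902, -0.215], TCP at [246.177, -574.499, 249.743] pointing down, gripper open.
Joint ranges: [-3.01, 3.01], [-0.46, 2.08], [-1.47, 1.51], [0.13, 2.56], [-1, 4.14], [0.04, 2.09], [-2.66, 2.66]. Speed limits (rad/s): [2.57, 2.57, 3.14, 3.14, 3.14, 3.14, 3.14].

### API

Orientations are given as a rotation vector (axis times angle).
In Python, from cell import read_state, read_camera, camera_info, finish_job gives the robot as it stands.
- The arm moves only by the tool arm_command, never from a script. Its argument "series" is text: rows parted by semicolons, each of 6 numbers parted by spaces: the shift along the world's x, y, z in m, then the turn, a rotation vector about the world's x, y, z in rad. In form: dx dy dz ax ay az; .... A call has 1 to 10 rows; each row is the pose to reach, as a shift and turn from the pose commanded when the call began; what a row does not reach only later rows make up. A row lasts 1/12 s, in which the tool goes at most 41.7 mm and 7.16 degrees, less where a joint would pass 70% of its speed; a pose out of reach is approached as far as the arm can. A call with a gripper value outside its range is refused whole. "fingers" is the closure, from 0 (fully open) to 1 (shut), set as the call begins (left out, the last holds). The fingers move at their own pace and stop on an object; the grip force is fixed at half the most. Time passes only in rows, so rows that repeat a pose let the fingers close. It gives the time, the measured TCP pose, the force, the opening and the grip force at its end, in the units of the state.
- read_state(): the state, without advancing time (a new reading comes with each control period).
- read_camera(name): name is "side" or "top"; returns the picture (400x640x3 uint8, red, green, blue); there is no depth.
- camera_info(name): a dict with "fx", "fy", "cx", "cy" (pixels), "extrinsics" (4x4, takes a point from camera to world coordinates). Camera axes: x right, y down, z forward; pixel columns grow to the right and rows downward; lengths in mm; the calibration is good to about 2 mm. A picture is of the moment at which its call begins. camera_info takes no time and is no camera call.
- finish_job(): hands the job in; it is judged then, once.
The state is a dict: "t": time; "joint_pos": joint angles; "joint_velocities": joint speeds; "tau": joint torques, N m; "eef_pos": TCP position; "orientation": TCP orientation; "contact_force": force on the tool from outside, world axes, zero at the start; "wrist_torque": the same for the moment, N m; "gripper_width": finger opening in mm; "finger_force": force on a finger pad.
Only numpy, scipy, OpenCV 4.12 (cv2) and the standard library are available. Lean on these libraries where they do the work, as an engineer would, in place of code of your own. Each camera call takes 0.05 s, during which the arm holds its last target. There are 200 camera calls.

## Working session

There is one attempt and no reset: what is moved stays moved. The work goes in short steps, Python scripts to look and compute and a tool call to move; the robot and the scene stay as the last step left them, time stands still between calls to the robot, and variables do not carry over. Pictures are saved under pics/ and viewed, at most 10 in all, crops included, and the job is handed in when it is done.

Besides the shell and the picture viewer there is one more tool, called after "Emit:" as name(argument=value, ...), one argument or row to a line, values as JSON. arm_command: Moves the arm, as the interface text tells. Its arguments: {"type":"object","properties":{"series":{"type":"string"},"fingers":{"type":"number"}},"required":["series"]}

```bash
mkdir -p pics; python3 - <<'E'
from cell import *
import cv2
s=read_state()
print({k:s[k] for k in('t','eef_pos','orientation','contact_force','gripper_width')})
for n in('side','top'):
    im=read_camera(n); cv2.imwrite(f'pics/{n}0.png',im[:,:,::-1]); i=camera_info(n); print(n,i)
E
```

```text
{'t': 0.0, 'eef_pos': array([ 245.84482059, -573.96029882,  248.91894719]), 'orientation': array([-3.07577026e+00, -6.31259582e-01,  7.96043785e-04]), 'contact_force': array([-0.29965073, -0.61071482,  0.28910556]), 'gripper_width': 87.7753766974432}
side {'fx': 461.10197475858985, 'fy': 461.10197475858985, 'cx': 322.64814193516577, 'cy': 204.39645163589054, 'extrinsics': array([[-9.99842630e-01, -1.75002019e-02,  2.90844418e-03,
         5.53193948e+02],
       [-1.26000647e-02,  5.85123579e-01, -8.10846247e-01,
         9.80502601e+02],
       [ 1.24881738e-02, -8.10755290e-01, -5.85252001e-01,
         7.42959884e+02],
       [ 0.00000000e+00,  0.00000000e+00,  0.00000000e+00,
         1.00000000e+00]])}
top {'fx': 450.33369593497787, 'fy': 450.33369593497787, 'cx': 318.36621295599616, 'cy': 200.32302039431843, 'extrinsics': array([[-1.32431796e-02, -9.92060400e-01,  1.25063109e-01,
         4.59310335e+02],
       [-9.99910838e-01,  1.33534127e-02,  4.31229160e-05,
         4.66399051e+01],
       [-1.71279985e-03, -1.25051388e-01, -9.92148788e-01,
         9.78514015e+02],
       [ 0.00000000e+00,  0.00000000e+00,  0.00000000e+00,
         1.00000000e+00]])}
```

View pics/top0.png

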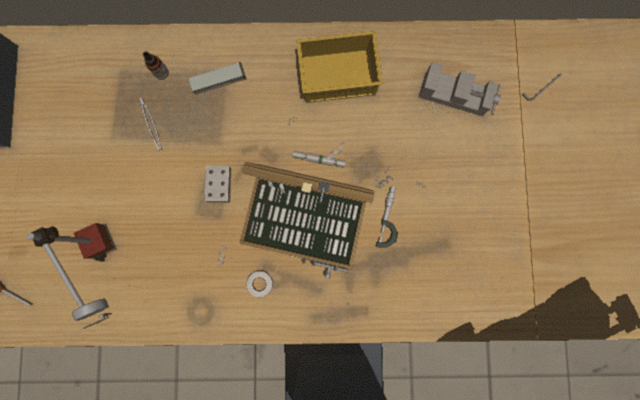

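View pics/side0.png

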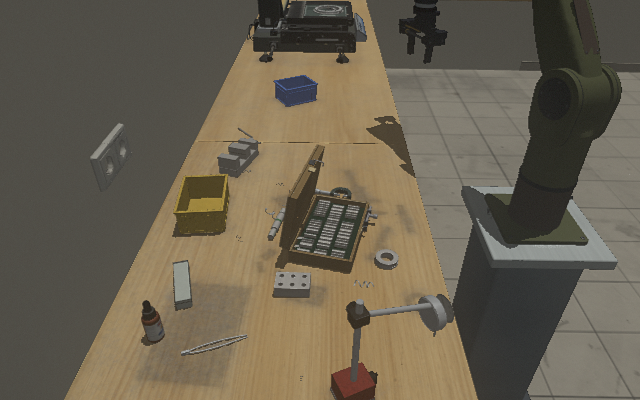

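The top view shows the case at about (305,220), yawed, with its lid up along (245,168)-(372,196) and its knob near (327,273). In the side view the lid runs from (285,245) to (322,148). I'll zoom in on both.

```bash
python3 - <<'E'
import cv2
a=cv2.imread('pics/top0.png')[150:300,220:410]; cv2.imwrite('pics/t1.png',cv2.resize(a,None,fx=4,fy=4,interpolation=cv2.INTER_CUBIC))
a=cv2.imread('pics/side0.png')[140:280,250:410]; cv2.imwrite('pics/s1.png',cv2.resize(a,None,fx=4,fy=4,interpolation=cv2.INTER_CUBIC))
E
```

```text
(no output)
```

View pics/t1.png

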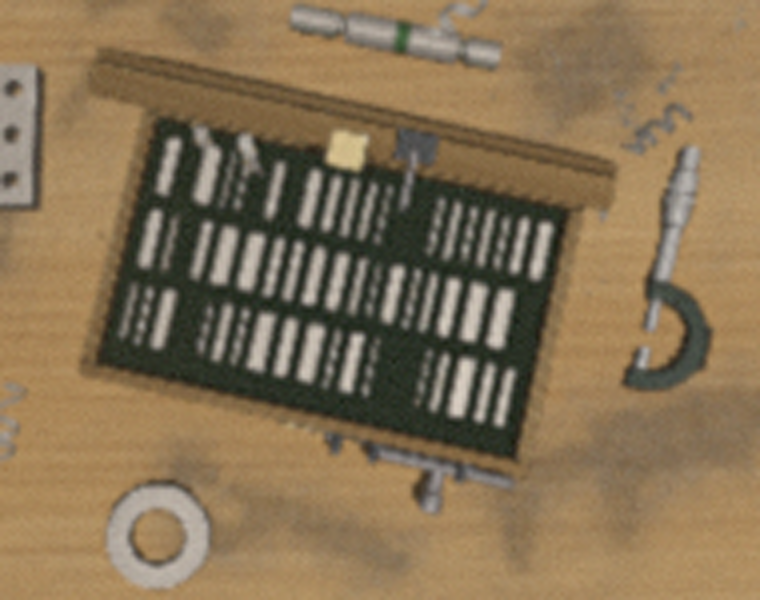

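View pics/s1.png

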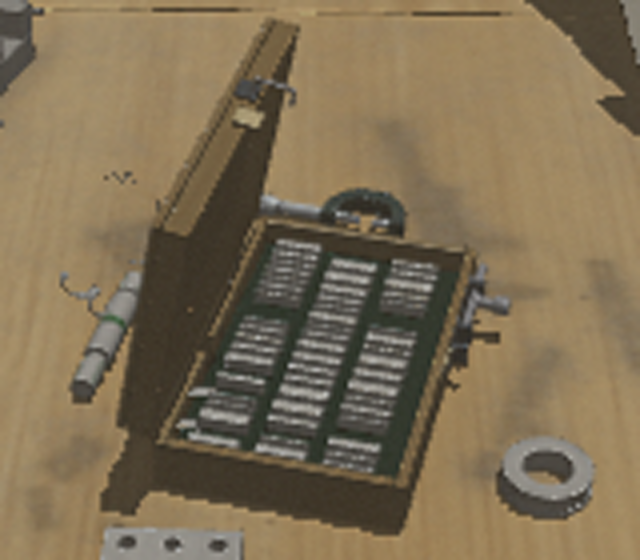

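The zoomed crops show these points, in full-picture pixels:
- **Top view:** the case's front corners are at (240.5,243) and (350,267.5), the knob end is near (327.5,276), and the lid's edge corners are near (244,163) and (373,191).
- **Side view:** the lid's free edge on the outside face runs from (287.5,198) to (317.5,144.5).

```bash
cat >h.py <<'E'
import numpy as np
from cell import *
def ray(n,u,v):
    i=camera_info(n); E=i['extrinsics']
    return E[:3,3],E[:3,:3]@np.array([(u-i['cx'])/i['fx'],(v-i['cy'])/i['fy'],1])
def onz(n,u,v,z):
    o,d=ray(n,u,v); return o+d*(z-o[2])/d[2]
def tri(a,b):
    (o,d),(p,e)=ray('top',*a),ray('side',*b)
    s=np.linalg.lstsq(np.c_[d,-e],p-o,rcond=None)[0]; q,r=o+d*s[0],p+e*s[1]
    return (q+r)/2,np.linalg.norm(q-r)
E
python3 - <<'E'
from h import *
np.set_printoptions(precision=1,suppress=True)
T=lambda u,v:(220+u/4,150+v/4); S=lambda u,v:(250+u/4,140+v/4)
FL=onz('top',*T(82,372),34);FR=onz('top',*T(520,470),34)
sFL=onz('side',*S(405,485),34);sFR=onz('side',*S(474,252),34);sBL=onz('side',*S(160,440),34)
print('FL',FL,sFL,'FR',FR,sFR,'BL',sBL,np.linalg.norm(FL-FR),np.linalg.norm(sFL-sFR))
for L,R in((FL,FR),(sFL,sFR),((FL+sFL)/2,(FR+sFR)/2)):
    y=(L-R)/np.linalg.norm(L-R); x=np.array([y[1],-y[0],0]); yaw=np.arctan2(y[1],y[0])-np.pi/2
    c=(L+R)/2+76*x; c[2]=0; print('yaw',yaw,'c',c)
print('knob end top',onz('top',*T(430,505),24),'side',onz('side',*S(503,304),24))
M=np.c_[x,y,[0,0,1]]
def pl(r,yy):
    o,d=r; o=M.T@(o-c); d=M.T@d; return o+d*(yy-o[1])/d[1]
for nm,yy,p,q in(('outL',120,T(100,50),S(150,232)),('inL',120,T(94,92),S(183,235)),('outR',-120,T(615,163),S(270,18)),('inR',-120,T(612,208),S(300,25))):
    t,e=tri(p,q); k=M.T@(t-c); print(nm,'tri case',k,e,'side-plane',pl(ray('side',*q),yy), 'ang',np.arctan2(k[2]-35,75-k[0]))
E
```

```text
FL [490.7 210.6  34. ] [489.7 214.5  34. ] FR [437.  -17.1  34. ] [435.6 -11.7  34. ] BL [629.8 180.3  34. ] 233.89010571335518 232.58738574799665
yaw -0.2314826378622099 c [537.8  79.3   0. ]
yaw -0.23489138234840645 c [536.6  83.7   0. ]
yaw -0.23318225034317597 c [537.2  81.5   0. ]
knob end top [419.3  29.7  24. ] side [419.1  31.5  24. ]
outL tri case [ 68.8 115.9 179.2] 0.21440261286950302 side-plane [ 67.5 120.  182.2] ang 1.5276493878910677
inL tri case [ 50.2 114.2 179.2] 1.777462381229531 side-plane [ 49.3 120.  183.6] ang 1.4006284696223434
outR tri case [  66.4 -121.6  184.2] 3.087175523444429 side-plane [  64.5 -120.   185. ] ang 1.513483868980509
inR tri case [  47.3 -124.7  180.2] 2.401830558225811 side-plane [  45.  -120.   182.8] ang 1.3822637611622361
```

Case is at about (537.5, 81) with yaw -0.233. The lid is at about 1.38 rad and the bolt is drawn. I'll move behind the lid with the fingers closed, staying high.

Emit:
arm_command(
  series="0.397 0.630 0.03 0 0 -0.638;0.397 0.630 0.03 0 0 -0.638;0.397 0.630 0.03 0 0 -0.638;0.397 0.630 0.03 0 0 -0.638;0.397 0.630 0.03 0 0 -0.638;0.397 0.630 0.03 0 0 -0.638;0.397 0.630 0.03 0 0 -0.638;0.397 0.630 0.03 0 0 -0.638;0.397 0.630 0.03 0 0 -0.638;0.397 0.630 0.03 0 0 -0.638",
  fingers=1,
)

```text
t: 0.93
eef_pos: [468.7, -220.2, 266.4]
orientation: [-3.12, 0.365, 0.001]
contact_force: [1.2, -0.3, -0.2]
gripper_width: 23.9
finger_force: 0.0
```

Emit:
arm_command(
  series="0.174 0.276 0.014 0 0 0;0.174 0.276 0.014 0 0 0;0.174 0.276 0.014 0 0 0;0.174 0.276 0.014 0 0 0;0.174 0.276 0.014 0 0 0;0.174 0.276 0.014 0 0 0;0.174 0.276 0.014 0 0 0;0.174 0.276 0.014 0 0 0;0.174 0.276 0.014 0 0 0;0.174 0.276 0.014 0 0 0",
)

```text
t: 1.77
eef_pos: [642.2, 56.8, 279.5]
orientation: [-3.12, 0.358, 0.002]
contact_force: [-0.3, -0.5, 0.2]
gripper_width: 0.2
finger_force: 0.0
```

Emit:
arm_command(
  series="0 0 -0.04 0 0 0;0 0 -0.08 0 0 0;0 0 -0.112 0 0 0;0 0 -0.112 0 0 0;0 0 -0.112 0 0 0",
)

```text
t: 2.18
eef_pos: [640.6, 51.7, 167.5]
orientation: [3.118, -0.368, -0.006]
contact_force: [0.2, -0.2, 0.9]
gripper_width: 0.4
finger_force: 0.0
```

```bash
python3 - <<'E'
from h import *
import cv2
a=read_camera('side')[60:280,210:430,::-1]; cv2.imwrite('pics/s2.png',cv2.resize(a,None,fx=2.7,fy=2.7,interpolation=cv2.INTER_CUBIC))
print(read_state()['eef_pos'])
# TCP waypoints in world, s=120
c=np.array([537.3,81.]);x=np.array([np.cos(-.233),np.sin(-.233)])
for th in np.arange(1.4,-0.05,-.1):
    px=75-120*np.cos(th)+21.5*np.sin(th); pz=35+120*np.sin(th)+21.5*np.cos(th)
    print(round(th,2),np.round([*(c+x*(px+9)),pz+11]).astype(int))
E
```

```text
[642.44071865  52.19900902 169.56771158]
1.4 [620  61 168]
1.3 [608  64 167]
1.2 [596  67 166]
1.1 [585  70 163]
1.0 [574  72 159]
0.9 [563  75 153]
0.8 [553  77 147]
0.7 [543  80 140]
0.6 [534  82 132]
0.5 [527  84 122]
0.4 [520  85 113]
0.3 [514  87 102]
0.2 [509  88  91]
0.1 [505  89  79]
-0.0 [502  89  67]
```

View pics/s2.png

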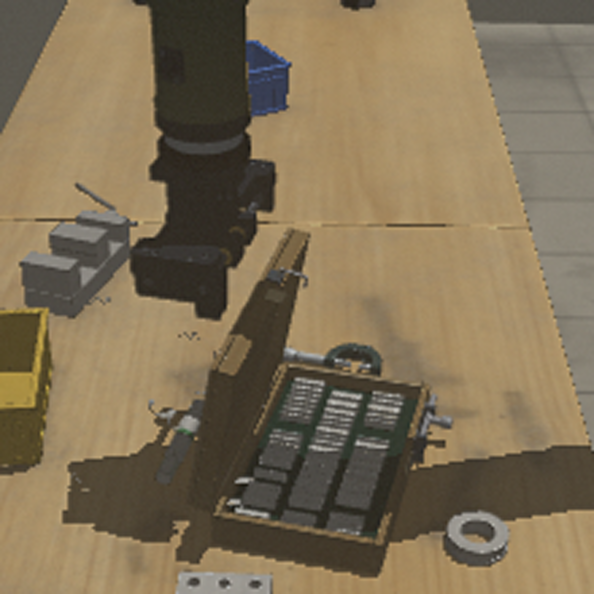

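The fingers are behind the lid at crop pixel (210,305), clear of everything. I'll start pushing the lid along its arc.

Emit:
arm_command(
  series="-0.010 0.002 0 0 0 0;-0.022 0.005 0 0 0 0;-0.028 0.007 0 0 0 0;-0.034 0.008 -0.001 0 0 0;-0.040 0.0095 -0.0015 0 0 0;-0.046 0.011 -0.002 0 0 0;-0.0515 0.012 -0.0035 0 0 0;-0.057 0.0135 -0.005 0 0 0;-0.0625 0.015 -0.007 0 0 0;-0.068 0.016 -0.009 0 0 0",
)

```text
t: 3.07
eef_pos: [573.6, 70.2, 159.6]
orientation: [-3.12, 0.365, 0.0]
contact_force: [2.4, 0.3, 4.9]
gripper_width: 0.8
finger_force: 2.1
```

Emit:
arm_command(
  series="-0.0055 0.001 -0.003 0 0 0;-0.011 0.0025 -0.006 0 0 0;-0.016 0.004 -0.009 0 0 0;-0.021 0.005 -0.012 0 0 0;-0.026 0.006 -0.0155 0 0 0;-0.031 0.007 -0.019 0 0 0;-0.0355 0.008 -0.023 0 0 0;-0.040 0.0095 -0.027 0 0 0;-0.0435 0.010 -0.032 0 0 0;-0.047 0.011 -0.037 0 0 0",
)

```text
t: 3.9
eef_pos: [526.2, 80.8, 121.9]
orientation: [3.12, -0.365, -0.002]
contact_force: [0.2, 1.1, 3.6]
gripper_width: 0.2
finger_force: 1.5
```

From 0.5 rad to nearly shut.

Emit:
arm_command(
  series="-0.0035 0.001 -0.0045 0 0 0;-0.007 0.0015 -0.009 0 0 0;-0.010 0.0025 -0.0145 0 0 0;-0.013 0.003 -0.020 0 0 0;-0.0155 0.0035 -0.0255 0 0 0;-0.018 0.004 -0.031 0 0 0;-0.020 0.005 -0.037 0 0 0;-0.022 0.005 -0.043 0 0 0;-0.0235 0.0055 -0.047 0 0 0;-0.0235 0.0055 -0.050 0 0 0",
)

```text
t: 4.73
eef_pos: [502.8, 86.0, 71.8]
orientation: [3.12, -0.365, -0.002]
contact_force: [-0.2, 1.6, 1.7]
gripper_width: 1.0
finger_force: 1.2
```

Emit:
arm_command(
  series="0 0 -0.002 0 0 0;0 0 -0.004 0 0 0;0 0 -0.006 0 0 0;0 0 -0.007 0 0 0;0 0 -0.007 0 0 0",
)

```text
t: 5.15
eef_pos: [502.6, 86.0, 67.8]
orientation: [3.12, -0.366, -0.001]
contact_force: [-5.5, 0.5, 28.1]
gripper_width: 0.3
finger_force: 14.0
```

The lid stopped at the expected shut height with 28 N on it. I'll lift off and move above the spot right of the knob.

Emit:
arm_command(
  series="0 0 0.000 0 0 0;0 0 0.03 0 0 0;0 0 0.055 0 0 0;-0.03 -0.028 0.055 0 0 0;-0.06 -0.056 0.055 0 0 0;-0.091 -0.095 0.055 0 0 0;-0.091 -0.095 0.055 0 0 0;-0.091 -0.095 0.055 0 0 0",
)

```text
t: 5.82
eef_pos: [410.0, -11.9, 120.7]
orientation: [3.117, -0.374, -0.005]
contact_force: [0.7, 1.0, -0.4]
gripper_width: 0.3
finger_force: 0.0
```

```bash
python3 - <<'E'
from h import *
import cv2
for n,(r,q) in {'side':(150,300),'top':(200,200)}.items():
    a=read_camera(n)[r:r+110,q:q+150,::-1]; cv2.imwrite(f'pics/{n}3.png',cv2.resize(a,None,fx=5,fy=5,interpolation=cv2.INTER_CUBIC))
print(read_state()['eef_pos'],read_state()['contact_force'])
E
```

```text
[414.02368041  -8.57031482 120.52344016] [0.70630569 0.78865503 0.01525016]
```

View pics/side3.png

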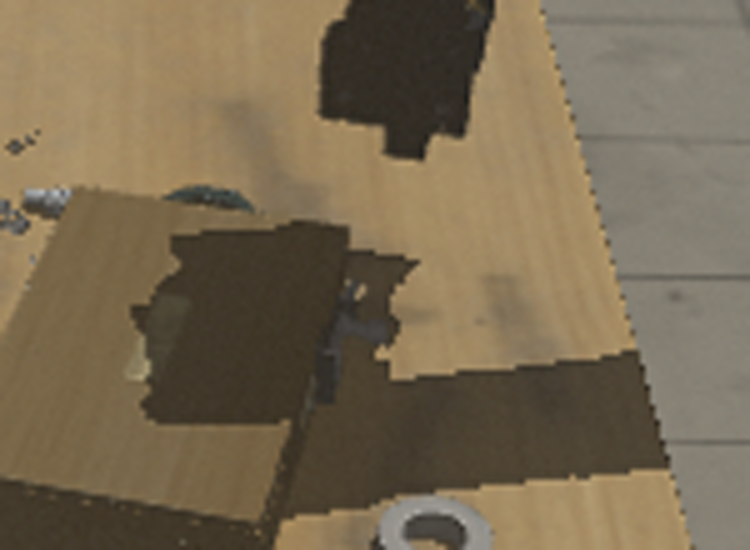

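The side view shows the lid lying flat and shut, with the knob end at crop (395,333), which is unmoved. The fingers hang clear to its right. Lowering them beside the knob.

Emit:
arm_command(
  series="-0.005 0.001 -0.03 0 0 0;-0.005 0.001 -0.06 0 0 0;-0.005 0.001 -0.08 0 0 0;-0.005 0.001 -0.094 0 0 0;-0.005 0.001 -0.094 0 0 0;-0.005 0.001 -0.094 0 0 0",
)

```text
t: 6.42
eef_pos: [426.6, -6.9, 40.2]
orientation: [3.119, -0.346, -0.06]
contact_force: [-4.2, 1.7, 4.4]
gripper_width: 0.4
finger_force: 3.0
```

The arm couldn't reach that pose and drifted into the bolt guide. I'll back up and check the joints.

Emit:
arm_command(
  series="-0.003 -0.003 0.03 0 0 0;-0.003 -0.003 0.06 0 0 0;-0.003 -0.003 0.06 0 0 0;-0.003 -0.003 0.06 0 0 0",
)

```text
t: 6.75
eef_pos: [426.6, -10.1, 103.0]
orientation: [3.12, -0.363, -0.046]
contact_force: [0.7, 0.3, -0.3]
gripper_width: 0.2
finger_force: 0.0
```

```bash
python3 - <<'E'
from h import *
s=read_state();print({k:np.round(s[k],3) for k in('joint_pos','eef_pos','orientation','contact_force')})
E
```

```text
{'joint_pos': array([ 0.078,  0.754, -0.253,  2.24 ,  0.717,  0.254, -2.617]), 'eef_pos': array([426.584, -10.083, 103.018]), 'orientation': array([ 3.12 , -0.363, -0.046]), 'contact_force': array([ 0.693,  0.309, -0.337])}
```

Joint 7 is near its limit and the wrist is near singular. The closed gripper is symmetric, so a half turn about z gives the same geometry with joint 7 mid-range.

Emit:
arm_command(
  series="-0.003 0 0.03 0 0 1.2;-0.003 0 0.03 0 0 1.2;-0.003 0 0.03 0 0 1.2;-0.003 0 0.03 0 0 1.2;-0.003 0 0.03 0 0 1.2;-0.003 0 0.03 0 0 1.2;-0.003 0 0.03 0 0 1.2;-0.003 0 0.03 0 0 1.2;-0.003 0 0.03 0 0 1.2;-0.003 0 0.03 0 0 1.2",
)

```text
t: 7.58
eef_pos: [421.5, -10.5, 131.2]
orientation: [2.757, 1.46, -0.042]
contact_force: [0.2, 0.1, 0.4]
gripper_width: 0.2
finger_force: 0.0
```

Emit:
arm_command(
  series="0 0 0 0 0 1.2;0 0 0 0 0 1.2;0 0 0 0 0 1.2;0 0 0 0 0 1.2;0 0 0 0 0 1.2;0 0 0 0 0 1.2;0 0 0 0 0 1.2;0 0 0 0 0 1.2;0 0 0 0 0 1.2;0 0 0 0 0 1.2",
)

```text
t: 8.42
eef_pos: [421.3, -10.5, 131.1]
orientation: [1.447, 2.753, -0.014]
contact_force: [-0.7, -0.6, -0.3]
gripper_width: 0.7
finger_force: 0.0
```

```bash
python3 - <<'E'
from h import *
s=read_state();print({k:np.round(s[k],3) for k in('joint_pos','eef_pos','orientation','contact_force')})
from scipy.spatial.transform import Rotation as R
g=np.c_[[-np.cos(.233),np.sin(.233),0],[-np.sin(.233),-np.cos(.233),0],[0,0,-1]]
g[:,1]=np.cross(g[:,2],g[:,0])
print((R.from_matrix(g)*R.from_rotvec(s['orientation']).inv()).as_rotvec())
E
```

```text
{'joint_pos': array([ 0.406,  0.796, -0.842,  2.269,  1.212,  0.636, -0.779]), 'eef_pos': array([421.297, -10.547, 131.107]), 'orientation': array([ 1.447,  2.753, -0.014]), 'contact_force': array([-0.713, -0.632, -0.264])}
[0.01302005 0.03117224 0.73480042]
```

Emit:
arm_command(
  series="-0.012 0 0 0.013 0.031 0.735;-0.012 0 0 0.013 0.031 0.735;-0.012 0 0 0.013 0.031 0.735;-0.012 0 0 0.013 0.031 0.735;-0.012 0 0 0.013 0.031 0.735;-0.012 0 0 0.013 0.031 0.735;-0.012 0 0 0.013 0.031 0.735;-0.012 0 0 0.013 0.031 0.735",
)

```text
t: 9.08
eef_pos: [409.2, -10.8, 131.4]
orientation: [0.379, 3.118, 0.002]
contact_force: [-0.2, 0.5, -0.2]
gripper_width: 0.2
finger_force: 0.0
```

```bash
cat >st.py <<'E'
from h import *
from scipy.spatial.transform import Rotation as R
s=read_state();print({k:np.round(s[k],3) for k in('joint_pos','eef_pos','contact_force')})
g=np.c_[[-np.cos(.233),np.sin(.233),0],[-np.sin(.233),-np.cos(.233),0],[0,0,-1]]
g[:,1]=np.cross(g[:,2],g[:,0])
print('turn left',(R.from_matrix(g)*R.from_rotvec(s['orientation']).inv()).as_rotvec().round(3))
d=s['eef_pos'][:2]-[537.3,81.]
print('case xy',d@[np.cos(.233),-np.sin(.233)],d@[np.sin(.233),np.cos(.233)])
E
python3 st.py
```

```text
{'joint_pos': array([ 0.486,  0.838, -0.965,  2.28 ,  1.209,  0.712, -0.06 ]), 'eef_pos': array([409.155, -10.777, 131.381]), 'contact_force': array([-0.23 ,  0.451, -0.208])}
turn left [-0.001  0.001  0.009]
case xy -103.49138048205877 -118.88514828964159
```

Emit:
arm_command(
  series="-0.002 0 -0.02 0 0 0.009;-0.002 0 -0.04 0 0 0.009;-0.002 0 -0.06 0 0 0.009;-0.002 0 -0.06 0 0 0.009",
)

```text
t: 9.42
eef_pos: [405.6, -11.5, 69.5]
orientation: [-0.364, -3.118, 0.001]
contact_force: [-0.3, -0.3, -0.8]
gripper_width: 0.0
finger_force: 0.0
```

```bash
python3 st.py
```

```text
{'joint_pos': array([ 0.428,  0.964, -0.876,  2.318,  1.47 ,  0.687, -0.278]), 'eef_pos': array([405.642, -11.494,  69.541]), 'contact_force': array([-0.263, -0.309, -0.779])}
turn left [ 0.001 -0.003 -0.001]
case xy -106.74362381783172 -120.39385171476992
```

Emit:
arm_command(
  series="0.001 0 -0.015 0 0 0;0.001 0 -0.03 0 0 0;0.001 0 -0.041 0 0 0;0.001 0 -0.041 0 0 0;0.001 0 -0.041 0 0 0",
)

```text
t: 9.83
eef_pos: [407.8, -11.2, 31.5]
orientation: [0.362, 3.12, 0.0]
contact_force: [-0.6, 1.2, 0.4]
gripper_width: 0.6
finger_force: 0.0
```

```bash
python3 st.py
```

```text
{'joint_pos': array([ 0.414,  1.056, -0.852,  2.322,  1.619,  0.715, -0.394]), 'eef_pos': array([407.759, -11.236,  31.475]), 'contact_force': array([-0.556,  1.212,  0.408])}
turn left [-0.     0.001 -0.002]
case xy -104.74373041139737 -119.65387563014137
```

Beside the knob with no contact. Pushing it along the case's +y.

Emit:
arm_command(
  series="0.0012 0.005 -0.002 0 0 0;0.0023 0.010 -0.002 0 0 0;0.0035 0.0145 -0.002 0 0 0;0.0046 0.0195 -0.002 0 0 0;0.0058 0.0245 -0.002 0 0 0;0.007 0.029 -0.002 0 0 0;0.0081 0.034 -0.002 0 0 0;0.0092 0.039 -0.002 0 0 0;0.0092 0.039 -0.002 0 0 0",
)

```text
t: 10.58
eef_pos: [417.5, 28.6, 29.3]
orientation: [0.359, 3.119, 0.002]
contact_force: [-0.1, 0.4, 0.5]
gripper_width: 0.1
finger_force: 0.0
```

```bash
python3 st.py
```

```text
{'joint_pos': array([ 0.331,  1.069, -0.872,  2.292,  1.591,  0.736, -0.442]), 'eef_pos': array([417.498,  28.596,  29.313]), 'contact_force': array([-0.149,  0.404,  0.493])}
turn left [-0.001  0.002 -0.004]
case xy -104.46488542657582 -78.64945146466533
```

```bash
python3 - <<'E'
from h import *
import cv2
a=[cv2.resize(read_camera(n)[r:r+90,q:q+120,::-1],None,fx=5,fy=5,interpolation=cv2.INTER_CUBIC)[:, :400] if 0 else cv2.resize(read_camera(n)[r:r+90,q:q+80,::-1],None,fx=5,fy=5,interpolation=cv2.INTER_CUBIC) for n,r,q in(('side',180,335),('top',225,290))]
cv2.imwrite('pics/b4.png',cv2.hconcat(a))
E
```

```text
(no output)
```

View pics/b4.png

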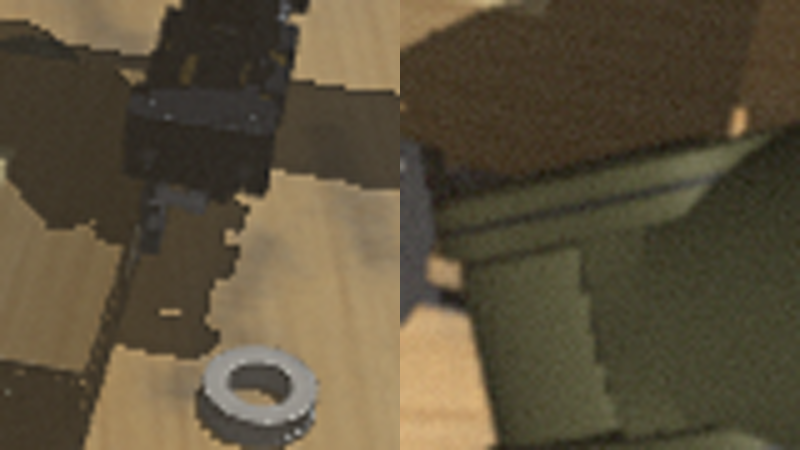

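The side view shows the knob at crop (195,200), pushed along ahead of the fingertip. It has moved about 4 px from its start, so I'll push on to the stop.

Emit:
arm_command(
  series="0.0005 0.002 0 0 0 0;0.001 0.004 0 0 0 0;0.0014 0.006 0 0 0 0;0.0014 0.006 0 0 0 0",
)

```text
t: 11.02
eef_pos: [418.2, 33.4, 29.1]
orientation: [0.36, 3.119, -0.0]
contact_force: [-0.8, -2.1, 0.4]
gripper_width: 0.5
finger_force: 0.6
```

Emit:
arm_command(
  series="0.0005 0.002 0 0 0 0;0.001 0.004 0 0 0 0;0.0014 0.006 0 0 0 0;0.0014 0.006 0 0 0 0",
)

```text
t: 11.35
eef_pos: [418.9, 36.6, 29.0]
orientation: [0.363, 3.119, -0.01]
contact_force: [-2.6, -7.3, 4.0]
gripper_width: 0.5
finger_force: 4.0
```

```bash
python3 st.py
```

```text
{'joint_pos': array([ 0.309,  1.07 , -0.874,  2.283,  1.576,  0.745, -0.452]), 'eef_pos': array([418.916,  36.58 ,  28.992]), 'contact_force': array([-2.614, -7.337,  3.954])}
turn left [ 0.007  0.    -0.001]
case xy -104.928787284541 -70.55437587893375
```

Emit:
arm_command(
  series="0.0005 0.002 0 0 0 0;0.001 0.004 0 0 0 0;0.001 0.004 0 0 0 0;0.001 0.004 0 0 0 0",
)

```text
t: 11.68
eef_pos: [418.9, 36.9, 28.9]
orientation: [0.367, 3.12, -0.022]
contact_force: [-3.3, -14.5, 9.5]
gripper_width: 0.1
finger_force: 7.6
```

The bolt is firmly at its stop with 14.5 N on it. Backing off sideways, then up.

Emit:
arm_command(
  series="-0.003 -0.012 0 0 0 0;-0.006 -0.025 0 0 0 0;-0.008 -0.035 0 0 0 0;-0.008 -0.035 0.03 0 0 0;-0.008 -0.035 0.065 0 0 0;-0.008 -0.07 0.1 0 0 0;-0.008 -0.11 0.12 0 0 0;-0.008 -0.15 0.14 0 0 0;-0.008 -0.19 0.16 0 0 0;-0.008 -0.19 0.16 0 0 0",
)

```text
t: 12.52
eef_pos: [413.0, -151.5, 190.9]
orientation: [0.369, 3.115, -0.004]
contact_force: [0.8, -0.7, -0.2]
gripper_width: 0.5
finger_force: 0.0
```

```bash
python3 - <<'E'
from h import *
import cv2
a=[cv2.resize(read_camera(n)[r:r+100,q:q+80,::-1],None,fx=5,fy=5,interpolation=cv2.INTER_CUBIC) for n,r,q in(('side',180,335),('top',215,290))]
cv2.imwrite('pics/b5.png',cv2.hconcat(a)); s=read_state(); print(s['eef_pos'],s['contact_force'])
E
```

```text
[ 413.41702298 -149.94495623  190.14134984] [-0.42476218  0.60622985 -0.10588234]
```

View pics/b5.png

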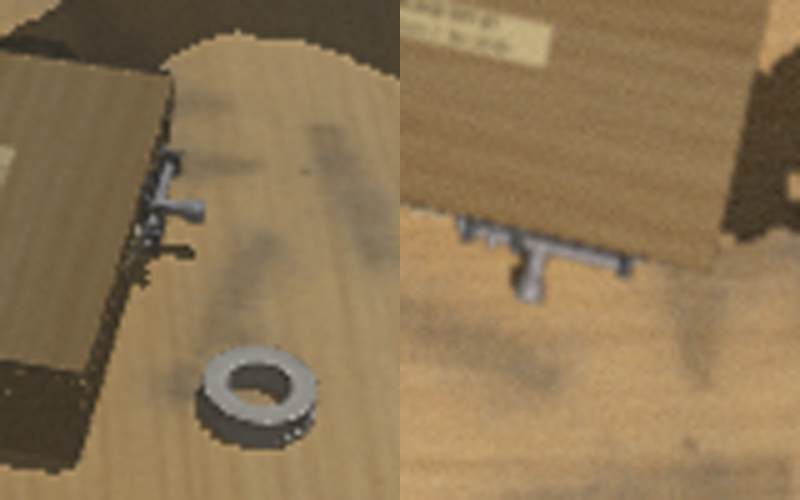

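The top view shows the lid shut and the knob end at (316,273). It was at (327.5,276), which is about 25 mm of travel, so the bolt is home. The ring is undisturbed.

```bash
python3 -c "from cell import *; print(finish_job())"
```

```text
the job is handed in; nothing more can be done
None
```

The lid was pushed gently shut and the bolt pushed about 25 mm to its stop; on the way, the fingers bumped the bolt guide once at about 6 N. I handed the job in with the arm clear; no verdict came back. In the last pictures the lid looks shut and the ring is in place, but I did not check the other three bystanders at the end.

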